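# Load the mould tray and hold the index pin out

### The arm

A 7-joint arm with a two-finger parallel gripper is mounted at the origin on the work surface. World frame = base frame: x ahead of the robot, y to its left, z up, the work surface at z = 0. Lengths are in m, angles in rad, forces in N, time in s.
With the tool pointing down it reaches from about 0.4 to 0.85 m from the base axis. Payload 4.4 kg.
Tool frame: the origin (TCP) lies on the centre line of the jaws, within the pads' length; the fingertips stand 22 mm ahead of it and the grasp point (between the pads) lies 3 mm ahead of it; z points along the fingers, x is the direction in which the jaws open and shut, and the axes are right-handed (so a half turn about z gives the same grasp; the last joint's range is limited). The gripper opens to 94 mm and grips with 3 to 60 N. Pads are 16 mm wide; open, the fingers measure 119 mm over their backs; the gripper's body (75 mm by 177 mm) begins 78 mm behind the grasp point.
Start: joints at [1.147, 0.628, 0.038, 1.517, -0.027, 0.996, -0.02], TCP at [0.228, -0.609, 0.227] pointing down, gripper open.
Joint ranges: [-3.06, 3.06], [-0.37, 2.12], [-1.25, 1.32], [0.18, 2.47], [-1.1, 4.24], [0.23, 1.98], [-2.94, 2.94]. Speed limits (rad/s): [2.57, 2.57, 3.14, 3.14, 3.14, 3.14, 3.14].

### API

Orientations are given as [roll, pitch, yaw] about the fixed x, y, z axes, in that order (R = Rz(yaw) Ry(pitch) Rx(roll)).
In Python, from cell import arm, optics gives the robot as it stands.
- The arm moves only by the shell command python3 -m jog 'ROWS' [FORCE]. ROWS is JSON, a list of rows, each a list of 7 numbers: the shift along the tool's x, y, z in mm, then the turn, a rotation vector about the tool's x, y, z in rad, then the opening in per cent of the stroke, from 0 (shut) to 100 (fully open). In form: [[dx, dy, dz, rx, ry, rz, claw], ...]. A call has 1 to 20 rows; each row shifts and turns the commanded pose from where the row before left it, along the tool's axes as they then stand; what a row does not reach is not made up. A row lasts 1/10 s, in which the tool goes at most 50 mm and 8.59 degrees, less where a joint would pass 70% of its speed; a pose out of reach is approached as far as the arm can. A call is refused whole if a number of a shift passes 50 or a number of a turn 0.15, either way. A call with a gripper value outside its range is refused whole. The fingers move at their own pace and stop on an object; FORCE is the grip in N (left out, the last holds). Time passes only in rows, so rows that do not move let the fingers close. It gives the time, the measured TCP pose, the force and the opening at its end, in the units of the state.
- arm.state(): the state, without advancing time (a new reading comes with each control period).
- optics.snapshot(name): name is "scene" or "top" or "wrist"; returns the picture (420x560x3 uint8, red, green, blue); there is no depth.
- optics.get_calibration(name): a dict with "K" (3x3 intrinsics, pixels), "cam_to_world" (4x4, takes a point from camera to world coordinates). Camera axes: x right, y down, z forward; pixel columns grow to the right and rows downward; lengths in m; the calibration is good to about 2 mm. The wrist camera is an equidistant fisheye: a pixel r from the principal point sees the ray r / f radians off the axis. A picture is of the moment at which its call begins: read the wrist's pose just before it. get_calibration takes no time and is no camera call; for the wrist camera it gives the pose at the moment of the call.
- arm.close_job(): hands the job in, once; it reports no verdict.
The state is a dict: "time_s": time; "q": joint angles; "qd": joint speeds; "effort": joint torques, N m; "position": TCP position; "tcp_rot": TCP orientation; "ft_force": force on the tool from outside, world axes, zero at the start; "moment": the same for the moment, N m; "width": finger opening in m.
Only numpy, scipy, OpenCV 4.12 (cv2) and the standard library are available. Lean on these libraries where they do the work, as an engineer would, in place of code of your own. Each camera call takes 0.05 s, during which the arm holds its last target. There are 200 camera calls.

### The job

Take the tray with the two filled chocolate moulds, keep it level so that both moulds stay in it, and slide it through the flared mouth of the swivel holder, under both blue rails, fully home against the back stop. Then pull the red sprung index knob straight up as far as it goes and finish while still gripping it up there, with its pin held clear of the hole in the turntable so that I can swivel the holder. Leave the jar, the mortar bowl and the lemonade bottle where they stand.

Things in the scene. Friction and masses are not known exactly. Their poses are not given: they have to be found in the camera images.
- tray_handle (a point): Centre of the wooden handle bar over the middle of the loose aluminium tray, 79 mm above the tray's underside. Bar 100 mm long (x), 14 wide (y), 22 tall (z), on two 10 mm square steel uprights at x = -40 and +40 mm. x along the bar, z up. Tray with moulds about 0.5 kg, balanced under the bar.
- tray_base (a point): Centre of the tray's underside, axes as tray_handle. Plate 150 (x) by 160 (y) by 4 mm. Its edges parallel to x are free flanges 14 mm wide; inside them a low wall, top 16 mm above the underside, holds the moulds. The tray is the same after half a turn: either end may go in first.
- mould_a_mid (a point): Centre of one loose white chocolate mould, 130 x 50 x 18 mm (x, y, z), brown fillings, lying in the tray at the tray's +y side of the handle, 34.5 mm from the middle line, underside on the tray plate.
- mould_b_mid (a point): Centre of the other loose mould, same size, pink fillings, at the tray's -y side.
- home (a point): Point on the floor of the fixed swivel holder (tray slot on a 330 mm turntable) where the centre of the tray's underside lies when fully home. x = push-in direction, from the mouth to the back stop and red knob; z up. Steel floor 30 mm above the table, from x = -145 to +85 mm. Blue back stop: face at x = +75 mm, top 54 mm above the table. The tray goes in only by sliding along +x.
- mouth (a point): Middle of the holder's mouth, on its floor, 80 mm to -x of home; axes as home. From here two blue rails run 160 mm along +x: walls 84 mm either side of the middle line, lips overhanging to 72 mm, slot under the lips 10 mm high for the tray's 4 mm flanges. Rail tops 16 mm above the floor.
- shelf (a point): Middle of the open landing shelf before the mouth, on the same floor, 110 mm to -x of home; axes as home. No lips here: 65 mm of floor with blue side guides 16 mm high, flaring from 86 mm to about 100 mm either side. Set the tray's leading edge down here, short of the rails, then push it in.
- index_knob (a point): Red knob of the sprung index pin, on a dark bracket beyond the back stop, 145 mm to +x of home on the middle line. Origin on the axis, mid-neck, 104 mm above the table at rest. Neck 22 mm diameter, from 24 mm below to 16 mm above the origin; over it a flange 34 mm across, 7 mm thick, to hook under. Brass bush 28 mm across below, its top 78 mm above the table.
- index_pin (a joint): How far the index pin is pulled up, m: 0 = sprung down, its foot 10 mm deep in the turntable's hole; 0.020 = on its upper stop, pin clear of the hole. Moves straight up; the spring pulls down with 6 N at 0 and 11 N at 0.020 and shuts it when let go.
- jar_mid (a point): Bystander: jar with brass lid, 64 mm diameter, 75 mm tall; its centre.
- mortar_mid (a point): Bystander: white mortar bowl, 96 mm diameter, 55 mm tall; its centre.
- lemonade_mid (a point): Bystander: glass lemonade bottle with orange label, 60 mm diameter, 200 mm tall; its centre.
There are look-alikes about, which are no part of the job. Leave any purple look-alike of the part that bears mould_a_mid alone.

How it is judged:
On the way:
1. the tray with both moulds in it is slid fully home in the holder while the index pin is still down (x of tray_base in the frame of home between -0.006 and 0.006 m and y of tray_base in the frame of home between -0.007 and 0.007 m and z of tray_base in the frame of home between -0.004 and 0.004 m and angle between the x axis of tray_base and the x axis of home, either way round below 0.08 rad and x of mould_a_mid in the frame of tray_base between -0.012 and 0.012 m and y of mould_a_mid in the frame of tray_base between -0.05 and 0.05 m and z of mould_a_mid in the frame of tray_base between 0.004 and 0.022 m and x of mould_b_mid in the frame of tray_base between -0.012 and 0.012 m and y of mould_b_mid in the frame of tray_base between -0.05 and 0.05 m and z of mould_b_mid in the frame of tray_base between 0.004 and 0.022 m and value of joint index_pin below 0.005 m), for 0.2 s.
At the end, for the whole second after the job is handed in: Tray fully home (6 mm along, 7 mm across, 4 mm in height, 0.08 rad) with both moulds lying in it; index pin held up at least 17 of its 20 mm by the fingers on the red knob (contact over 2 N); jar, mortar and bottle within 30 mm of where they stood (x of tray_base in the frame of home between -0.006 and 0.006 m and y of tray_base in the frame of home between -0.007 and 0.007 m and z of tray_base in the frame of home between -0.004 and 0.004 m and angle between the x axis of tray_base and the x axis of home, either way round below 0.08 rad and x of mould_a_mid in the frame of tray_base between -0.012 and 0.012 m and y of mould_a_mid in the frame of tray_base between -0.05 and 0.05 m and z of mould_a_mid in the frame of tray_base between 0.004 and 0.022 m and x of mould_b_mid in the frame of tray_base between -0.012 and 0.012 m and y of mould_b_mid in the frame of tray_base between -0.05 and 0.05 m and z of mould_b_mid in the frame of tray_base between 0.004 and 0.022 m and distance of each of jar_mid, mortar_mid, lemonade_mid from where it was at the start of the episode below 0.03 m and value of joint index_pin above 0.017 m and contact force between the fingers and index_pin above 2 N); the arm keeps its last pose, push and grip.
It fails at once if the tray is tipped by more than 0.35 rad (20 degrees) (angle between tray_base's own z axis and vertical above 0.35 rad).
It fails at once if the jar, mortar or bottle is moved by more than 30 mm (distance of any of jar_mid, mortar_mid, lemonade_mid from where it was at the start of the episode above 0.03 m).
It also fails if it takes over 51 s, if anything falls off the work surface, if the arm or the gripper's body presses on something with over 40 N, if the wrist force passes 120 N, or if a joint passes its speed limit or range.

## Working session

There is one attempt and no reset: what is moved stays moved. The work goes in short steps, Python scripts to look and compute and a shell command to move; the robot and the scene stay as the last step left them, time stands still between calls to the robot, and variables do not carry over. Pictures are saved under pics/ and viewed, about 8 in all and at most 12, crops included, and the job is handed in when it is done.

```bash
mkdir -p pics; ls; python3 - <<'E'
from cell import arm, optics
import cv2,numpy as np
for n in ("scene","top"):
    im=optics.snapshot(n); cv2.imwrite(f"pics/{n}0.png",im[:,:,::-1])
    c=optics.get_calibration(n); print(n,np.round(c["K"],1).tolist(),np.round(c["cam_to_world"],3).tolist())
print({k:np.round(v,3) for k,v in arm.state().items()})
E
```

```text
pics
scene [[419.0, 0.0, 273.1], [0.0, 419.0, 204.9], [0.0, 0.0, 1.0]] [[0.766, 0.427, -0.481, 1.103], [0.643, -0.485, 0.593, -0.756], [0.021, -0.763, -0.646, 0.926], [0.0, 0.0, 0.0, 1.0]]
top [[426.7, 0.0, 274.7], [0.0, 426.7, 207.5], [0.0, 0.0, 1.0]] [[-0.002, -0.988, 0.153, 0.303], [-1.0, 0.004, 0.015, 0.0], [-0.015, -0.153, -0.988, 1.435], [0.0, 0.0, 0.0, 1.0]]
{'time_s': np.float64(0.1), 'q': array([ 1.147,  0.629,  0.038,  1.518, -0.027,  0.996, -0.02 ]), 'qd': array([ 0.   , -0.003,  0.001, -0.002, -0.001,  0.001, -0.001]), 'effort': array([ 2.0000e-03, -5.5079e+01,  1.1470e+00, -1.8712e+01, -5.2000e-02,
        1.9000e-02,  0.0000e+00]), 'position': array([ 0.227, -0.608,  0.227]), 'tcp_rot': array([ 3.142e+00,  2.000e-03, -1.213e+00]), 'ft_force': array([ 0.026, -0.218,  0.003]), 'moment': array([ 0.014, -0.006, -0.04 ]), 'width': np.float64(0.094)}
```

View pics/scene0.png

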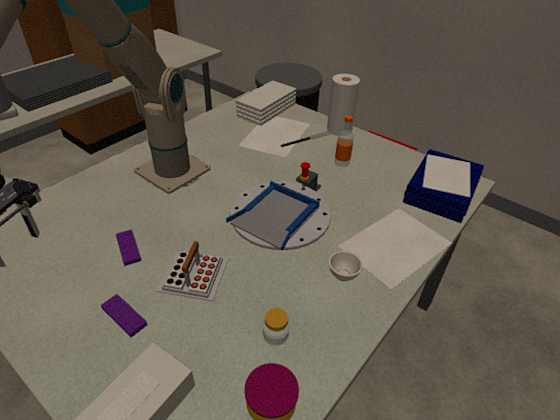

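View pics/top0.png

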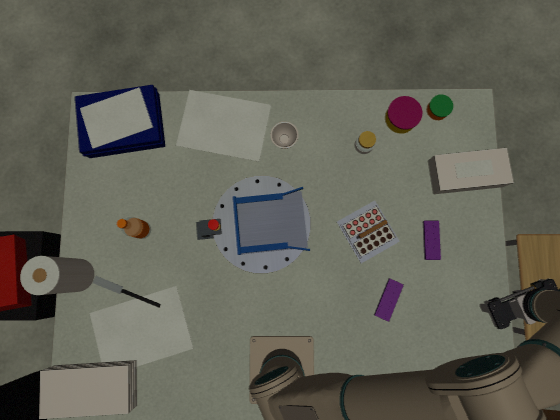

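Scene picture: tray with the wooden handle and two white moulds (brown and pink fillings) at about (193,272). The two purple moulds at (128,247) and (124,314) are look-alikes and stay put. The holder is at (280,215), the red knob at (306,170), the jar at (276,323), the mortar at (345,266) and the bottle at (344,150).
Top picture: tray at (369,232), holder at (270,222) with its mouth to the right, knob at (213,226). I'll confirm in an enlarged crop and measure.

```bash
cat > h.py <<'E'
import numpy as np, cv2
from cell import arm, optics
def ray(n,uv):
    c=optics.get_calibration(n);K=c["K"];T=np.array(c["cam_to_world"])
    d=T[:3,:3]@np.linalg.inv(K)@np.array([uv[0],uv[1],1.]);return T[:3,3],d
def onz(n,uv,z):
    o,d=ray(n,uv);return o+d*(z-o[2])/d[2]
def proj(n,p):
    c=optics.get_calibration(n);T=np.linalg.inv(np.array(c["cam_to_world"]));q=T[:3,:3]@np.array(p)+T[:3,3];q=np.array(c["K"])@q;return q[:2]/q[2]
E
python3 - <<'E'
from h import *
im=cv2.imread("pics/top0.png"); hsv=cv2.cvtColor(im,cv2.COLOR_BGR2HSV)
cv2.imwrite("pics/crop1.png",cv2.resize(im[160:290,180:446],None,fx=3,fy=3,interpolation=cv2.INTER_CUBIC))
H,S,V=cv2.split(hsv)
def comps(m,x0,x1,y0,y1,amin=8):
    mm=np.zeros_like(m);mm[y0:y1,x0:x1]=m[y0:y1,x0:x1]
    n,l,s,c=cv2.connectedComponentsWithStats(mm.astype(np.uint8))
    for i in range(1,n):
        if s[i,4]>=amin:
            pts=np.argwhere(l==i)[:,::-1].astype(np.float32)
            print(s[i].tolist(),np.round(c[i],1),[np.round(v,1) for v in cv2.minAreaRect(pts)],np.round(cv2.boxPoints(cv2.minAreaRect(pts)),1).tolist())
print("knob");comps((((H<8)|(H>172))&(S>150)),195,230,210,240)
print("blue");comps(((H>98)&(H<118)&(S>120)),215,320,175,265)
print("wood");comps(((H>8)&(H<22)&(S>90)&(V>60)),335,405,195,265)
print("pixel",hsv[232,372],hsv[228,380],hsv[262,368],hsv[262,395],hsv[205,345])
E
```

```text
knob
[208, 219, 11, 11, 91] [212.9 224.1] [array([213., 224.]), array([9.9, 9.9]), np.float64(45.0)] [[206.0, 224.0], [213.0, 217.0], [220.0, 224.0], [213.0, 231.0]]
blue
[233, 187, 77, 68, 810] [259.9 223.4] [array([270.1, 222.4]), array([63.5, 71.3]), np.float64(83.6)] [[231.10000610351562, 194.89999389648438], [302.0, 186.89999389648438], [309.1000061035156, 250.0], [238.1999969482422, 258.0]]
wood
[359, 220, 28, 18, 121] [372.8 228.4] [array([372.8, 228.5]), array([ 3.9, 30.4]), np.float64(60.5)] [[358.6000061035156, 234.1999969482422], [385.0, 219.3000030517578], [386.8999938964844, 222.6999969482422], [360.5, 237.60000610351562]]
pixel [ 0  6 79] [ 28  24 129] [ 36  30 119] [ 39  30 119] [ 35  29 115]
```

View pics/crop1.png

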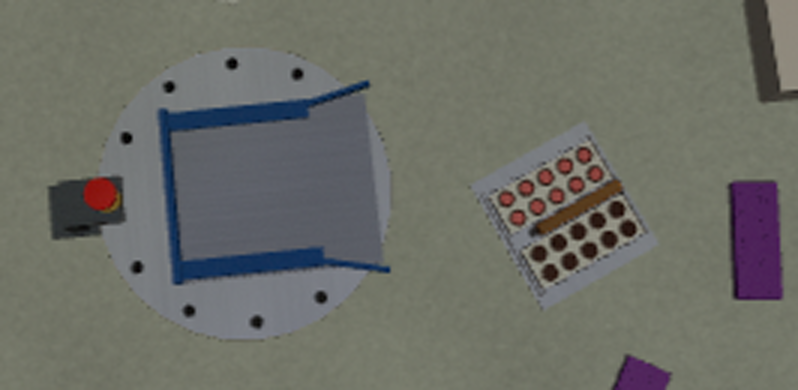

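Crop: tray with bar at crop (580,205), pink mould above it and brown below; the purple ones at right are separate. Holder mouth is to the right, knob at (100,194). Now the poses.

```bash
python3 - <<'E'
from h import *
im=cv2.imread("pics/top0.png"); H,S,V=cv2.split(cv2.cvtColor(im,cv2.COLOR_BGR2HSV))
blue=((H>98)&(H<118)&(S>120))
def fit(px,z):
    P=np.array([onz("top",p,z)[:2] for p in px]);vx,vy,x,y=cv2.fitLine(P.astype(np.float32),cv2.DIST_HUBER,0,.001,.001).ravel();return np.array([vx,vy]),np.array([x,y])
res={}
for nm,r0,r1 in(("up",185,212),("lo",235,262)):
  for e in("min","max","mean"):
    px=[]
    for c in range(243,279):
        rows=np.where(blue[r0:r1,c])[0]+r0
        if len(rows): px.append((c,{"min":rows.min()-.5,"max":rows.max()+.5,"mean":rows.mean()}[e]))
    d,p=fit(px,.046); d=d if d[1]>0 else -d; res[nm,e]=(d,p); print(nm,e,np.degrees(np.arctan2(d[1],d[0])),p)
px=[(np.where(blue[r,228:250])[0].mean()+228,r) for r in range(203,240) if blue[r,228:250].any()]
d,p=fit(px,.054);print("stop",np.degrees(np.arctan2(d[1],d[0]))+90,p)
k=onz("top",(212.9,224.1),.127);print("knob",k)
for nm in("up","lo"):
    for e in("min","max","mean"):
        d,q=res[nm,e]; n=np.array([-d[1],d[0]]); print("rail offset from knob",nm,e,(q-k[:2])@n)
d0=(res["up","mean"][0]+res["lo","mean"][0]);d0/=np.linalg.norm(d0)
print("stop->knob along",(k[:2]-p)@d0, "yaw",np.degrees(np.arctan2(d0[1],d0[0])),"home est",k[:2]-.145*d0)
w=onz("top",(372.8,228.5),.09);a=onz("top",(359.5,235.9),.09);b=onz("top",(386,221),.09);print("bar",w,a,b,np.degrees(np.arctan2(*(a-b)[1::-1])),np.linalg.norm(a-b))
# tray plate corners by crop px
for c in[(586,123),(471,187),(543,308),(657,243)]: print(onz("top",(c[0]/3+180,c[1]/3+160),.004))
C=np.mean([onz("top",(c[0]/3+180,c[1]/3+160),.004) for c in[(586,123),(471,187),(543,308),(657,243)]],0);print("centre",C)
for n,p in(("jar",(367,139)),("mortar",(285,135)),("bottle",(122,224))): print(n,onz("top",p,.06))
E
```

```text
up min 95.608376 [0.5610034  0.07030729]
up max 95.509575 [0.54246545 0.05569086]
up mean 95.50964 [0.55253285 0.05571292]
lo min 95.85908 [0.3960542  0.07456499]
lo max 95.68599 [0.37690258 0.06701471]
lo mean 95.77211 [0.38688138 0.0670493 ]
stop 95.8135 [0.47835195 0.14656246]
knob [0.45518645 0.21059506 0.127     ]
rail offset from knob up min -0.09160030853572072
rail offset from knob up max -0.0720030988016494
rail offset from knob up mean -0.08202591505522384
rail offset from knob lo min 0.07270956839540575
rail offset from knob lo max 0.0921241401225362
rail offset from knob lo mean 0.08239543172564408
stop->knob along 0.06599953392321938 yaw 95.64087 home est [0.46943892 0.06629722]
bar [ 0.44382313 -0.2893621   0.09      ] [ 0.42056422 -0.24677357  0.09      ] [ 0.46750388 -0.33183632  0.09      ] 118.89096404981468 0.09715453624524877
[ 0.54639458 -0.31988337  0.004     ]
[ 0.4740533  -0.18846484  0.004     ]
[ 0.33912281 -0.26468315  0.004     ]
[ 0.41062518 -0.39351804  0.004     ]
centre [ 0.44254897 -0.29163735  0.004     ]
jar [ 0.74659709 -0.28757179  0.06      ]
mortar [ 0.7622643  -0.01439175  0.06      ]
bottle [0.46429263 0.51831918 0.06      ]
```

```bash
python3 -m jog '[[-22,-31,0,0,0,0,100],[-22,-31,0,0,0,0,100],[-22,-31,0,0,0,0,100],[-22,-31,0,0,0,0,100],[-22,-31,0,0,0,0,100],[-22,-31,0,0,0,0,100],[-22,-31,0,0,0,0,100],[-22,-31,0,0,0,0,100],[-22,-31,0,0,0,0,100],[-22,-31,0,0,0,0,100]]'; python3 -m jog '[[0,0,0,0,0,-0.143,100],[0,0,0,0,0,-0.143,100],[0,0,0,0,0,-0.143,100],[0,0,0,0,0,-0.143,100],[0,0,0,0,0,-0.143,100],[0,0,0,0,0,-0.143,100],[0,0,0,0,0,-0.143,100],[0,0,0,0,0,-0.143,100],[0,0,0,0,0,-0.143,100],[0,0,0,0,0,-0.143,100],[0,0,0,0,0,-0.143,100],[0,0,0,0,0,-0.143,100],[0,0,0,0,0,0,100]]'
python3 - <<'E'
from h import *
s=arm.state();print({k:np.round(s[k],4).tolist() for k in("time_s","q","position","tcp_rot")})
c=optics.get_calibration("wrist");print(np.round(c["K"],1).tolist(),np.round(c["cam_to_world"],4).tolist())
im=optics.snapshot("wrist");cv2.imwrite("pics/w1.png",im[:,:,::-1])
E
```

```text
time_s: 1.1
position: [0.4415, -0.2927, 0.2273]
tcp_rot: [3.141, 0.0, -1.213]
ft_force: [0.4, 0.1, 0.2]
width: 0.0938
time_s: 2.4
position: [0.4406, -0.2942, 0.2271]
tcp_rot: [-3.141, 0.0, 0.503]
ft_force: [-0.3, 0.7, -0.5]
width: 0.0942
{'time_s': 2.4, 'q': [0.8423, 0.4871, -0.4475, 1.8431, 0.2671, 0.8716, 0.7698], 'position': [0.4406, -0.2942, 0.2271], 'tcp_rot': [-3.1406, 0.0, 0.5032]}
[[325.2, 0.0, 283.4], [0.0, 325.2, 210.0], [0.0, 0.0, 1.0]] [[0.8761, 0.4624, 0.1364, 0.4012], [0.4821, -0.8408, -0.2461, -0.2214], [0.0009, 0.2814, -0.9596, 0.3835], [0.0, 0.0, 0.0, 1.0]]
```

View pics/w1.png

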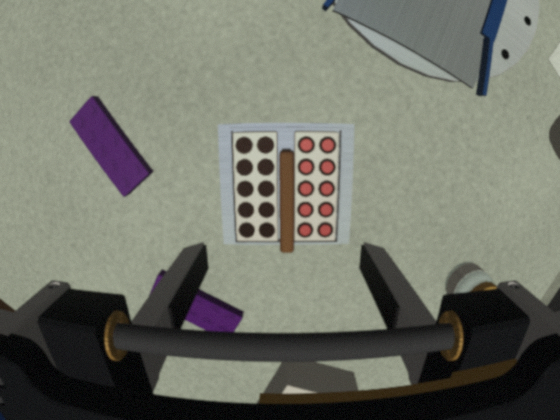

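The wrist picture shows the bar from (287,151) to (287,251), centred in the jaws, tray plate upright in view. I'll refine the bar position with the fisheye model.

```bash
cat >> h.py <<'E'
def wz(uv,z,c):
    K=np.array(c["K"]);T=np.array(c["cam_to_world"]);x=(uv[0]-K[0,2]);y=(uv[1]-K[1,2]);r=np.hypot(x,y);t=r/K[0,0]
    d=T[:3,:3]@np.array([np.sin(t)*x/r,np.sin(t)*y/r,np.cos(t)]);return T[:3,3]+d*(z-T[2,3])/d[2]
E
python3 - <<'E'
from h import *
c=optics.get_calibration("wrist");s=arm.state()
im=cv2.imread("pics/w1.png");H,S,V=cv2.split(cv2.cvtColor(im,cv2.COLOR_BGR2HSV))
m=np.zeros_like(H);m[140:262,275:300]=((H>5)&(H<20)&(S>90))[140:262,275:300]
y,x=np.where(m);r=cv2.minAreaRect(np.c_[x,y].astype(np.float32));print(r)
b=cv2.boxPoints(r);b=b[np.argsort(b[:,1])];a=wz(b[:2].mean(0),.09,c);e=wz(b[2:].mean(0),.09,c)
print(a,e,(a+e)/2,np.linalg.norm(a-e),np.degrees(np.arctan2(*(a-e)[1::-1])))
yaw=s["tcp_rot"][2];X=np.array([np.cos(yaw),np.sin(yaw)]);Y=np.array([X[1],-X[0]])
for t in((a+e)[:2]/2,np.array([.4432,-.2905])):
    d=t-s["position"][:2];print("move mm",1000*d@X,1000*d@Y)
E
```

```text
((289.4999694824219, 197.49996948242188), (18.999996185302734, 106.99998474121094), 0.0)
[ 0.41814406 -0.23975502  0.09      ] [ 0.46834452 -0.3306762   0.09      ] [ 0.44324429 -0.28521561  0.09      ] 0.10385927097714666 118.90447402429568
move mm 6.589848009515584 -6.7164699969539985
move mm 4.01908504838435 -2.099337646160243
```

```bash
python3 -m jog '[[4,-3,25,0,0,0,100],[0,0,30,0,0,0,100],[0,0,30,0,0,0,100],[0,0,30,0,0,0,100],[0,0,20,0,0,0,100],[0,0,10,0,0,0,100],[0,0,0,0,0,0,40],[0,0,0,0,0,0,0],[0,0,0,0,0,0,0],[0,0,0,0,0,0,0],[0,0,0,0,0,0,0],[0,0,0,0,0,0,0],[0,0,0,0,0,0,0],[0,0,0,0,0,0,0],[0,0,0,0,0,0,0]]' 45
```

```text
time_s: 3.95
position: [0.4431, -0.2897, 0.0825]
tcp_rot: [-3.142, -0.0, 0.503]
ft_force: [-0.3, 0.3, -0.6]
width: 0.0254
```

```bash
python3 -m jog '[[0,0,0,0,0,0,0],[0,0,0,0,0,0,0],[0,0,0,0,0,0,0],[0,0,0,0,0,0,0],[0,0,-3,0,0,0,0],[0,0,-8,0,0,0,0],[0,0,-12,0,0,0,0],[0,0,-15,0,0,0,0],[0,0,-12,0,0,0,0],[0,0,-8,0,0,0,0],[0,0,-2,0,0,0,0],[0,0,0,0,0,0,0]]'; python3 -m jog '[[0,0,0,0,0,0.025,0],[0,0,0,0,0,0.05,0],[0,0,0,0,0,0.06,0],[0,0,0,0,0,0.07,0],[0,0,0,0,0,0.07,0],[0,0,0,0,0,0.06,0],[0,0,0,0,0,0.045,0],[0,0,0,0,0,0.025,0],[0,0,0,0,0,0,0],[0,0,0,0,0,0,0]]'; python3 - <<'E'
from h import *
s=arm.state();p=s["position"][:2];yaw=s["tcp_rot"][2];X=np.array([np.cos(yaw),np.sin(yaw)]);Y=np.array([X[1],-X[0]])
h=np.array([.4694,.0663]);a=np.radians(95.65);u=np.array([np.cos(a),np.sin(a)])
print(np.degrees(yaw)+90)
for k in(-.200,-.175,0):
    d=h+k*u-p;print(k,1000*d@X,1000*d@Y)
im=optics.snapshot("wrist");cv2.imwrite("pics/w2.png",im[:,:,::-1])
E
```

```text
time_s: 5.15
position: [0.4431, -0.2897, 0.1428]
tcp_rot: [3.141, -0.0, 0.503]
ft_force: [0.6, 0.5, -4.7]
width: 0.0133
time_s: 6.15
position: [0.443, -0.2895, 0.1422]
tcp_rot: [-3.141, 0.0, 0.099]
ft_force: [-0.1, 0.8, -4.7]
width: 0.0136
95.64785747664527
-0.2 61.33496807342863 -151.44971159264782
-0.175 61.33403322125782 -176.4497115751689
0 61.32748925606216 -351.449711452816
```

View pics/w2.png

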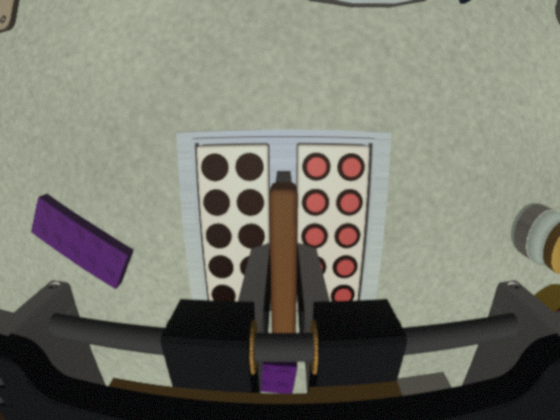

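The tray is held level in the jaws, both moulds seated (4.7 N). I'll move it to just before the mouth and look there.

```bash
python3 -m jog '[[2,-5,0,0,0,0,0],[5,-12,0,0,0,0,0],[8,-20,0,0,0,0,0],[10,-24,0,0,0,0,0],[10,-24,0,0,0,0,0],[9,-22,0,0,0,0,0],[8,-18,0,0,0,0,0],[5,-13,0,0,0,0,0],[3,-8,0,0,0,0,0],[1,-5,0,0,0,0,0],[0,0,5,0,0,0,0],[0,0,8,0,0,0,0],[0,0,7,0,0,0,0],[0,0,3,0,0,0,0],[0,0,0,0,0,0,0],[0,0,0,0,0,0,0]]'; python3 - <<'E'
from h import *
c=optics.get_calibration("wrist");s=arm.state();im=optics.snapshot("wrist");cv2.imwrite("pics/w3.png",im[:,:,::-1])
im=cv2.imread("pics/w3.png");H,S,V=cv2.split(cv2.cvtColor(im,cv2.COLOR_BGR2HSV));blue=((H>98)&(H<120)&(S>120)).astype(np.uint8)
n,l,st,ce=cv2.connectedComponentsWithStats(blue);print([(st[i].tolist(),ce[i].round(1).tolist()) for i in range(1,n) if st[i,4]>80])
import json;json.dump({k:np.array(c[k]).tolist() for k in c if k in("K","cam_to_world")},open("c3.json","w"))
print(s["position"],s["tcp_rot"])
E
```

```text
time_s: 7.8
position: [0.489, -0.1336, 0.1194]
tcp_rot: [-3.142, 0.0, 0.098]
ft_force: [-1.0, 0.4, -5.0]
width: 0.0139
[([144, 0, 41, 164, 2371], [166.1, 56.0]), ([380, 0, 41, 164, 2401], [398.1, 56.5])]
[ 0.48900184 -0.13359096  0.11936716] [-3.14150392e+00  7.06728237e-05  9.75816758e-02]
```

View pics/w3.png

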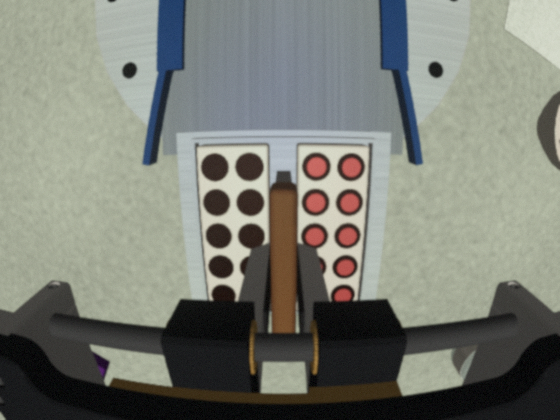

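Guides are symmetric about the tray: rail inner edges at x=184 and 381, tray edges at 177 and 391, so about 1 px off centre. The leading edge is over the shelf, short of the rails (rail ends at row 69). Lowering and sliding in.

```bash
python3 -m jog '[[-1,0,4,0,0,0,0],[0,-5,1,0,0,0,0],[0,-10,0,0,0,0,0],[0,-10,0,0,0,0,0],[0,-10,0,0,0,0,0],[0,-10,0,0,0,0,0],[0,-10,0,0,0,0,0],[0,-8,0,0,0,0,0],[0,0,0,0,0,0,0]]';  python3 -m jog '[[0,-5,0,0,0,0,0],[0,-10,0,0,0,0,0],[0,-12,0,0,0,0,0],[0,-12,0,0,0,0,0],[0,-12,0,0,0,0,0],[0,-12,0,0,0,0,0],[0,-12,0,0,0,0,0],[0,-12,0,0,0,0,0],[0,-10,0,0,0,0,0],[0,-8,0,0,0,0,0],[0,-5,0,0,0,0,0],[0,0,0,0,0,0,0]]'
```

```text
time_s: 8.75
position: [0.4818, -0.0691, 0.1146]
tcp_rot: [-3.141, -0.0, 0.1]
ft_force: [-0.8, -0.0, -4.4]
width: 0.0139
time_s: 9.95
position: [0.4711, 0.0395, 0.1145]
tcp_rot: [-3.141, -0.0, 0.099]
ft_force: [0.6, -0.1, -5.4]
width: 0.0135
```

No contact so far and 27 mm to go. Creeping to the stop.

```bash
python3 -m jog '[[0,-6,0,0,0,0,0],[0,-6,0,0,0,0,0],[0,-4,0.5,0,0,0,0],[0,-3,0.5,0,0,0,0],[0,-2,0,0,0,0,0],[0,0,0,0,0,0,0]]';  python3 -m jog '[[0,-2,0,0,0,0,0],[0,-2,0,0,0,0,0],[0,-1,0,0,0,0,0],[0,0,0,0,0,0,0]]'
```

```text
time_s: 10.55
position: [0.469, 0.0599, 0.1134]
tcp_rot: [-3.142, 0.0, 0.098]
ft_force: [-0.2, 1.1, -4.4]
width: 0.0138
time_s: 10.95
position: [0.4685, 0.0647, 0.1135]
tcp_rot: [-3.142, -0.0, 0.098]
ft_force: [0.7, -0.0, -4.9]
width: 0.0136
```

```bash
for i in 1 2 3 ; do python3 -m jog '[[0,-1,0,0,0,0,0],[0,-1,0,0,0,0,0],[0,0,0,0,0,0,0]]' | sed -n '2p;4p'; done
```

```text
position: [0.4683, 0.0667, 0.1135]
ft_force: [-0.5, -0.5, -4.4]
position: [0.4682, 0.0679, 0.1135]
ft_force: [-0.7, -2.3, -4.1]
position: [0.4682, 0.0684, 0.1137]
ft_force: [1.4, -6.7, -0.4]
```

Contact at the stop (6.7 N). Setting down and releasing, then checking from above.

```bash
python3 -m jog '[[0,0,1,0,0,0,0],[0,0,0.5,0,0,0,0],[0,0,0,0,0,0,0]]'; python3 -m jog '[[0,0,0,0,0,0,60],[0,0,0,0,0,0,60],[0,0,0,0,0,0,60],[0,0,0,0,0,0,60],[0,0,0,0,0,0,60],[0,0,0,0,0,0,60],[0,0,-5,0,0,0,60],[0,0,-20,0,0,0,100],[0,0,-30,0,0,0,100],[0,0,-30,0,0,0,100],[0,0,-20,0,0,0,100],[0,0,0,0,0,0,100]]'; python3 - <<'E'
from h import *
c=optics.get_calibration("wrist");im=optics.snapshot("wrist");cv2.imwrite("pics/w4.png",im[:,:,::-1])
np.savez("c4.npz",K=c["K"],T=c["cam_to_world"])
E
```

```text
time_s: 12.15
position: [0.4683, 0.0679, 0.1126]
tcp_rot: [3.139, -0.0, 0.096]
ft_force: [-0.3, -7.4, 5.2]
width: 0.0137
time_s: 13.35
position: [0.4697, 0.0709, 0.2197]
tcp_rot: [-3.141, -0.006, 0.098]
ft_force: [0.2, 0.5, -0.6]
width: 0.0921
```

View pics/w4.png

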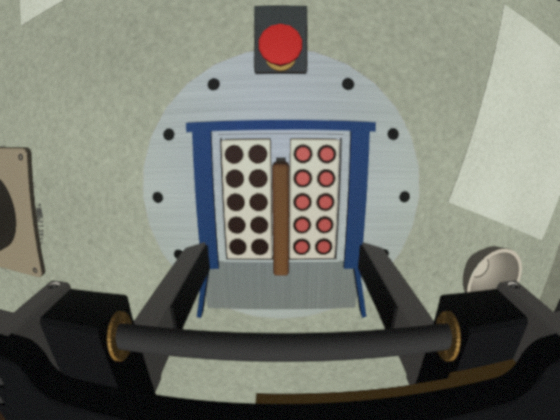

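The tray sits under both rails with its front edge (row 131) against the blue stop. Both moulds are in it, and the knob is at (280,44). I'll measure the knob.

```bash
python3 - <<'E'
from h import *
c=optics.get_calibration("wrist");s=arm.state()
im=cv2.imread("pics/w4.png");H,S,V=cv2.split(cv2.cvtColor(im,cv2.COLOR_BGR2HSV))
m=(((H<6)|(H>174))&(S>150)&(V>120));m[90:]=False
y,x=np.where(m);(cx,cy),r=cv2.minEnclosingCircle(np.c_[x,y].astype(np.float32));print(cx,cy,r,x.mean(),y.mean())
k=wz((cx,cy),.127,c);print(k)
yaw=s["tcp_rot"][2];X=np.array([np.cos(yaw),np.sin(yaw)]);Y=np.array([X[1],-X[0]])
for t in(k[:2],np.array([.4552,.2106])):
    d=t-s["position"][:2];print(1000*d@X,1000*d@Y)
# tray rear edge (middle rows near 261) and stop-side edge
for uv in((250,261),(310,261),(250,132),(310,132)):
    p=wz(uv,.034,c)[:2]-np.array([.4694,.0663]);a=np.radians(95.65);u=np.array([np.cos(a),np.sin(a)]);print(uv,1000*p@u)
E
```

```text
280.0 44.0 21.58713150024414 279.92223837209303 43.825581395348834
[0.45338227 0.2095022  0.127     ]
-1.6917387870637928 -139.74404536894144
0.22444863175725183 -140.65922514502483
(250, 261) -73.95878139322772
(310, 261) -74.0871982914399
(250, 132) 72.20808145809103
(310, 132) 72.03129282287098
```

Tray edges lie at -74 and +72 mm from home, so it is home within a couple of mm. Next: above the knob, down over the flange (z 120–127 mm), and grip at 60 N.

```bash
python3 -m jog '[[-1,-10,0,0,0,0,100],[0,-20,0,0,0,0,100],[0,-30,0,0,0,0,100],[0,-30,0,0,0,0,100],[0,-30,0,0,0,0,100],[0,-20,0,0,0,0,100],[0,0,10,0,0,0,100],[0,0,20,0,0,0,100],[0,0,25,0,0,0,100],[0,0,20,0,0,0,100],[0,0,13,0,0,0,100],[0,0,5,0,0,0,100],[0,0,0,0,0,0,50]]'; python3 -m jog '[[0,0,0,0,0,0,0],[0,0,0,0,0,0,0],[0,0,0,0,0,0,0],[0,0,0,0,0,0,0],[0,0,0,0,0,0,0],[0,0,0,0,0,0,0],[0,0,0,0,0,0,0],[0,0,0,0,0,0,0],[0,0,0,0,0,0,0],[0,0,0,0,0,0,0],[0,0,0,0,0,0,0]]' 60
```

```text
time_s: 14.7
position: [0.4523, 0.2086, 0.1226]
tcp_rot: [3.14, 0.003, 0.097]
ft_force: [-0.4, 0.1, 0.3]
width: 0.0894
time_s: 15.8
position: [0.4541, 0.2099, 0.1242]
tcp_rot: [-3.141, -0.002, 0.098]
ft_force: [4.2, -0.5, -0.6]
width: 0.0323
```

```bash
python3 -m jog '[[-1,0,-1,0,0,0,0],[-1,0,-2,0,0,0,0],[0,0,-2,0,0,0,0],[0,0,-2,0,0,0,0],[0,0,-2,0,0,0,0],[0,0,-1,0,0,0,0],[0,0,0,0,0,0,0],[0,0,0,0,0,0,0]]'
```

```text
time_s: 16.6
position: [0.4539, 0.2099, 0.1338]
tcp_rot: [-3.14, -0.004, 0.097]
ft_force: [8.4, 0.7, -9.2]
width: 0.0325
```

The pull follows the spring (about 9 N at 10 mm), so the grip holds. My x correction went the wrong way, so I'll reverse it and continue up.

```bash
python3 -m jog '[[2,0,-2,0,0,0,0],[2,0,-2,0,0,0,0],[0,0,-2,0,0,0,0],[0,0,-2,0,0,0,0],[0,0,-1,0,0,0,0],[0,0,0,0,0,0,0],[0,0,0,0,0,0,0]]'; python3 -m jog '[[0,0,-1,0,0,0,0],[0,0,-1,0,0,0,0],[0,0,0,0,0,0,0],[0,0,0,0,0,0,0]]'
```

```text
time_s: 17.3
position: [0.4541, 0.2098, 0.1427]
tcp_rot: [3.141, 0.002, 0.098]
ft_force: [-0.5, 1.1, -11.3]
width: 0.0322
time_s: 17.7
position: [0.4542, 0.2098, 0.1443]
tcp_rot: [3.141, 0.002, 0.098]
ft_force: [-0.8, 2.7, -20.6]
width: 0.0321
```

It has reached the upper stop at about 20 mm lift (force jumps to 21 N). I'll ease off slightly, hold and check for slip.

```bash
python3 -m jog '[[0,0,0.5,0,0,0,0],[0,0,0,0,0,0,0],[0,0,0,0,0,0,0],[0,0,0,0,0,0,0],[0,0,0,0,0,0,0]]';python3 -m jog '[[0,0,0,0,0,0,0],[0,0,0,0,0,0,0],[0,0,0,0,0,0,0],[0,0,0,0,0,0,0],[0,0,0,0,0,0,0],[0,0,0,0,0,0,0],[0,0,0,0,0,0,0],[0,0,0,0,0,0,0],[0,0,0,0,0,0,0],[0,0,0,0,0,0,0],[0,0,0,0,0,0,0],[0,0,0,0,0,0,0]]'; python3 - <<'E'
from h import *
a=optics.snapshot("scene")[:,:,::-1];b=optics.snapshot("wrist")[:,:,::-1]
a=cv2.resize(a[120:300,200:400],(400,360),interpolation=cv2.INTER_CUBIC);b=cv2.resize(b,(400,300))[:, :];b=cv2.copyMakeBorder(b,0,60,0,0,cv2.BORDER_CONSTANT)
cv2.imwrite("pics/end.png",np.hstack([a,b]))
E
```

```text
time_s: 18.2
position: [0.4543, 0.2098, 0.1443]
tcp_rot: [3.141, 0.002, 0.098]
ft_force: [-4.5, 2.2, -15.7]
width: 0.032
time_s: 19.4
position: [0.4543, 0.2098, 0.1443]
tcp_rot: [3.141, 0.002, 0.098]
ft_force: [-4.7, 1.6, -15.2]
width: 0.0321
```

View pics/end.png

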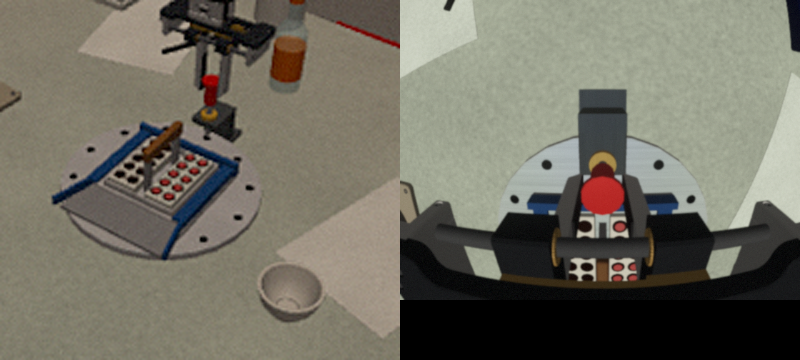

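The picture shows the knob raised well above the brass bush and in the fingers, with the tray home and both moulds in it. The hold was steady at about 15 N over 1.2 s, more than the spring's 11 N, so the pin is on its stop. Handing in.

```bash
python3 -c "
from cell import arm; print(arm.close_job())"
```

```text
the job is handed in; nothing more can be done
None
```

The tray is fully home under both rails with both moulds in it. I handed the job in at about 19.5 s of the 51 s, still gripping the red knob up on its upper stop. No verdict was reported.

**Tray:** It met the back stop with about 7 N. Afterwards the wrist camera put its ends at -74 and +72 mm from home, so it is centred to within about 1 mm. The measured length is 4 mm short of the true 150 mm, which is the error of that measurement.

**Knob:** I gripped it by the rim of the flange at 60 N, not hooked under it. It rose about 20 mm. The pull jumped to 21 N at the stop and then held steady at about 15 N for 1.2 s with no slip, against the spring's 11 N.

**Bystanders:** I never reached for the jar, mortar, bottle or purple moulds. I did not re-measure their positions at the end.

**Failed or disagreed:** One 2 mm sideways correction while pulling the knob went the wrong way (8 N side force). I reversed it at once, with no lasting effect.

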